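# Put away the slide-staining set: bottle at the back, pots stacked in front

## Robot

A 6-joint arm with a two-finger parallel gripper is mounted at the origin on the work surface. World frame = base frame: x ahead of the robot, y to its left, z up, the work surface at z = 0. Lengths are in m, angles in rad, forces in N, time in s.
With the tool pointing down it reaches from about 0.425 to 0.95 m from the base axis. Payload 3.5 kg.
Tool frame: the origin (TCP) lies midway between the tips of the shut fingers; the grasp point (between the pads) lies 19 mm behind it; z points along the fingers, y is the line along which they close (so a half turn about z gives the same grasp; the last joint's range is limited). The gripper opens to 85 mm and grips with 20 to 120 N. Pads are 22 mm wide; open, the fingers measure 114 mm over their backs; the gripper's body (76 mm by 85 mm) begins 54 mm behind the grasp point. The pads swing forward as they close: fully open they stand 13 mm farther back than shut.
Start: joints at [-0.15, 0.286, 1.577, -0, 1.279, -0.15], TCP at [0.675, 0, 0.231] pointing down, gripper open.
Joint ranges: [-2.77, 2.77], [-0.9, 2.22], [0.21, 2.48], [-1.53, 4.67], [0.24, 2.81], [-2.84, 2.84]. Speed limits (rad/s): [2.79, 2.79, 3.14, 3.14, 3.14, 3.14].

## Interface

Orientations are given as a unit quaternion [x, y, z, w].
In Python, from plant import ctrl, cams, order gives the robot as it stands.
- The arm moves only by the tool move_arm, never from a script. Its argument "plan" is one flat list of numbers, 7 for each row, row after row: the shift along the world's x, y, z in mm, then the turn, a rotation vector about the world's x, y, z in degrees, then the finger opening in mm, from 0 to 85.4. A call has 1 to 12 rows; each row shifts and turns the commanded pose from where the row before left it; what a row does not reach is not made up. A row lasts 1/10 s, in which the tool goes at most 50 mm and 8.59 degrees, less where a joint would pass 70% of its speed; a pose out of reach is approached as far as the arm can. A call is refused whole if a number of a shift passes 50 or a number of a turn 8.59, either way. A call with a gripper value outside its range is refused whole. The fingers move at their own pace and stop on an object; "newtons" is the grip in N (left out, the last holds). Time passes only in rows, so rows that do not move let the fingers close. It gives the time, the measured TCP pose, the force, the opening and the grip force at its end, in the units of the state.
- ctrl.get_state(): the state, without advancing time (a new reading comes with each control period).
- cams.read_camera(name): name is "scene" or "side" or "wrist"; returns a dict with "color" (400x640x3 uint8, red, green, blue), "fov_y" (degrees; the focal length in pixels is half the picture's height over the tangent of half this angle, whatever the lens; pixels are square), "cx", "cy" (the principal point, pixels), "origin" and "orientation" of the camera in the world; the wrist camera has in their place "T_tool_cam" (4x4, takes a point from camera to tool coordinates, whose origin is the TCP and whose axes are the flange's). Camera axes: x right, y up, looking along -z (the intrinsics and any distortion apply to the point x, -y, -z); pixel columns grow to the right and rows downward; lengths in m; the calibration is good to about 2 mm. The wrist camera is an equidistant fisheye: a pixel r from the principal point sees the ray r / f radians off the axis. A picture is of the moment at which its call begins: read the wrist's pose just before it. There is no depth.
- order.sign_off(): hands the job in; it is judged then, once.
The state is a dict: "time": time; "qpos": joint angles; "dq": joint speeds; "joint_efforts": joint torques, N m; "eef_pos": TCP position; "tcp_rot": TCP orientation; "contact_force": force on the tool from outside, world axes, zero at the start; "wrist_torque": the same for the moment, N m; "opening": opening from 0.0 (shut) to 1.0 (fully open); "finger_force": force on a finger pad.
Only numpy, scipy, OpenCV 4.12 (cv2) and the standard library are available. Lean on these libraries where they do the work, as an engineer would, in place of code of your own. Each camera call takes 0.05 s, during which the arm holds its last target. There are 200 camera calls.

## Task

Put the staining set away on the black tray. First stand the amber glass bottle gently in the middle of the cork mat at the back of the tray; then, in front of it, build one upright, centred stack on the white pad: blue pot first, yellow pot on the blue, red pot on top. Keep the bottle and pots upright all the time, and leave the green pot, the slide box and the brush where they lie.

Things in the scene. Friction and masses are not known exactly. Their poses are not given: they have to be found in the camera images.
- tray: fixed shallow black tray, 200 mm (its x) by 240 mm (its y), floor 4 mm thick, rim 4 mm wide and 12 mm high over the table; origin: centre of the underside; its x axis points to its back, away from the robot
- cork_mat: fixed round brown cork mat at the back of the tray, 72 mm across; place for the bottle. Origin: centre of its underside on the tray floor (4 mm over the table); its top is 6 mm above the origin. Its centre is about 100 mm further back than that of the white pad, and up to 100 mm to either side of it
- white_pad: fixed round white ceramic pad in the front half of the tray, 80 mm across; place for the stack. Origin: centre of its underside on the tray floor; its top is 6 mm above the origin
- bottle: loose amber glass bottle with a pale label and black cap, about 0.3 kg, 140 mm tall: body 56 mm across and straight up to 95 mm, shoulder up to 108 mm, cap 34 mm across from 112 to 140 mm; stands upright; origin: centre of the underside, z up
- blue_pot: loose round lidded sample pot, blue lid on a white body, 64 mm across the lid and 36 mm tall; the lid is the upper 22 mm, flat on top, the body below is 60 mm across; stands upright; origin: centre of the underside, z up. Largest pot, about 0.1 kg. Bottom of the stack
- yellow_pot: loose round lidded sample pot, yellow lid on a white body, 56 mm across the lid and 36 mm tall; the lid is the upper 22 mm, flat on top, the body below is 52 mm across; stands upright; origin: centre of the underside, z up. About 0.08 kg. Middle of the stack
- red_pot: loose round lidded sample pot, red lid on a white body, 48 mm across the lid and 36 mm tall; the lid is the upper 22 mm, flat on top, the body below is 44 mm across; stands upright; origin: centre of the underside, z up. Smallest pot, about 0.06 kg. Top of the stack
- green_pot: loose round lidded sample pot, green lid on a white body, 56 mm across the lid and 36 mm tall; the lid is the upper 22 mm, flat on top, the body below is 52 mm across; stands upright; origin: centre of the underside, z up. Bystander: leave it alone
- slide_box: bystander, leave it alone: loose low grey and black box, 85 mm (its x) by 36 mm (its y), 30 mm tall; origin: centre of the underside
- brush: bystander, leave it alone: loose flat brush with a brass-coloured handle, 170 mm long (from -90 mm to +80 mm along its x), 18 mm wide, 12 mm tall, lying beyond the tray; origin: on its underside
There are look-alikes about, which are no part of the job. Of the things like the yellow_pot, leave any that is grey or pink; of the rest the smaller one is meant.

How it is judged:
By the outcome, as a careful person would: the job done as asked, in the order asked, and still so for the second after the job is handed in, with the robot touching nothing.
It also fails if it takes over 102 s, if anything falls off the work surface, if the arm or the gripper's body presses on something with over 40 N, if the wrist force passes 120 N, or if a joint passes its speed limit or range.

## Working session

There is one attempt and no reset: what is moved stays moved. The work goes in short steps, Python scripts to look and compute and a tool call to move; the robot and the scene stay as the last step left them, time stands still between calls to the robot, and variables do not carry over. Pictures are saved under pics/ and viewed, at most 14 in all, crops included, and the job is handed in when it is done.

Besides the shell and the picture viewer there is one more tool, called after "Call:" as a command line: name --argument value ..., lists and objects as JSON in quotes. move_arm: Moves the arm, as the interface text tells. Its arguments: {"type":"object","properties":{"plan":{"type":"array","items":{"type":"number"}},"newtons":{"type":"number"}},"required":["plan"]}

```bash
mkdir -p pics
cat > h.py <<'E'
import numpy as np, cv2
from plant import ctrl, cams, order
from scipy.spatial.transform import Rotation as R
def shot(n,f):
    s=ctrl.get_state(); c=cams.read_camera(n); cv2.imwrite('pics/'+f,c['color'][:,:,::-1])
    c['s']=s; return c
def ray(c,u,v):
    f=200/np.tan(np.radians(c['fov_y'])/2); x=(u-c['cx']);y=(v-c['cy'])
    if 'T_tool_cam' in c:
        r=np.hypot(x,y);t=r/f;k=np.sin(t)/max(r,1e-9);d=np.array([x*k,-y*k,-np.cos(t)])
        T=np.array(c['T_tool_cam']);Q=R.from_quat(c['s']['tcp_rot'])
        return Q.apply(T[:3,3])+c['s']['eef_pos'],Q.apply(T[:3,:3]@d)
    d=np.array([x/f,-y/f,-1]);return np.array(c['origin']),R.from_quat(c['orientation']).apply(d)
def pt(c,u,v,z):
    o,d=ray(c,u,v); return o+d*(z-o[2])/d[2]
E
python3 - <<'E'
from h import *
import pickle
D={}
for n in ['scene','side','wrist']:
    D[n]=shot(n,n+'0.png'); c=D[n]; print({k:v for k,v in c.items() if k not in('color','s')})
pickle.dump(D,open('d0.pkl','wb')); print(c['s'])
E
```

```text
{'fov_y': 56.64064832458907, 'cx': 320.0359942917307, 'cy': 200.6980924060527, 'origin': array([ 1.04193356, -0.77370369,  0.68007716]), 'orientation': array([0.45076202, 0.12452399, 0.24732634, 0.8486089 ])}
{'fov_y': 47.49801679807542, 'cx': 319.2059635672451, 'cy': 196.5888173492466, 'origin': array([0.47400954, 1.00519888, 1.0687853 ]), 'orientation': array([-0.01388384,  0.38057656,  0.92358603, -0.04424444])}
{'fov_y': 65.70646984690485, 'cx': 327.11436021461043, 'cy': 200.3177523320388, 'T_tool_cam': array([[-3.75076949e-04,  9.48853731e-01,  3.15715785e-01,
         8.07813315e-02],
       [ 9.99999807e-01,  5.12540520e-04, -3.52371068e-04,
        -7.26518473e-04],
       [-4.96165735e-04,  3.15715592e-01, -9.48853740e-01,
        -1.42456219e-01],
       [ 0.00000000e+00,  0.00000000e+00,  0.00000000e+00,
         1.00000000e+00]])}
{'time': 0.1, 'qpos': array([-1.49968941e-01,  2.87120610e-01,  1.57804076e+00, -2.91575482e-05,
        1.27863461e+00, -1.49975485e-01]), 'dq': array([-0.00024257, -0.00170137, -0.00307617,  0.001849  ,  0.00079256,
       -0.00100772]), 'joint_efforts': array([ 1.14915063e-03, -4.07295120e+01, -2.93698221e+01, -1.06323112e-04,
        3.42678482e-03, -4.41654265e-06]), 'eef_pos': array([6.74392583e-01, 1.35300087e-04, 2.30050989e-01]), 'tcp_rot': array([ 7.07101058e-01,  7.07111646e-01, -6.65090978e-04, -8.78354819e-04]), 'contact_force': array([ 0.55376665, -0.04700394,  0.25252644]), 'wrist_torque': array([ 0.03534027, -0.04030541, -0.00495232]), 'finger_force': 0.0, 'opening': 0.9941927519560835}
```

View pics/scene0.png

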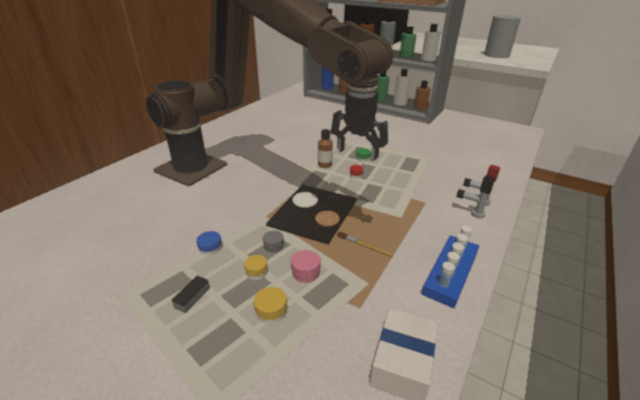

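View pics/side0.png

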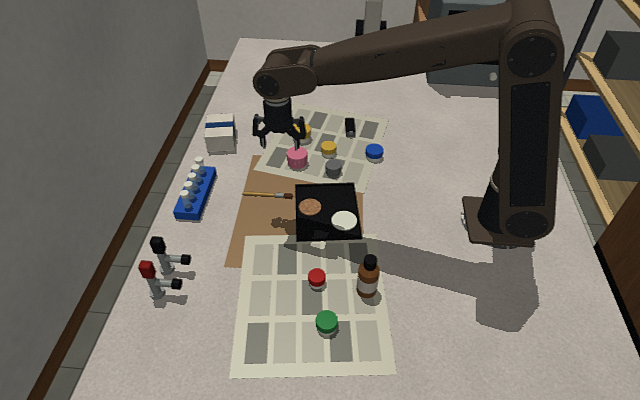

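View pics/wrist0.png

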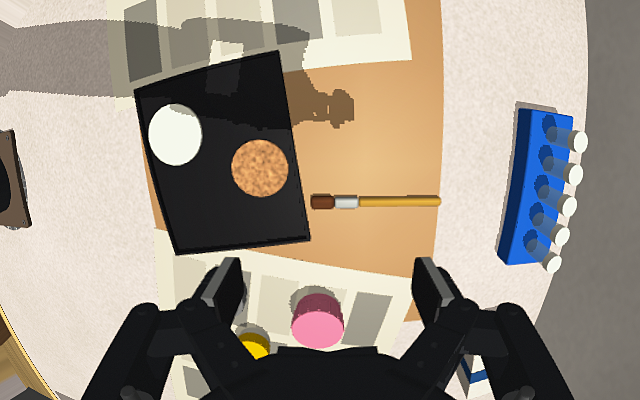

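The scene shows bottle (325,150), red (356,170), green (363,153), blue (209,241), small yellow (256,266), large yellow (270,303), pink (306,266), and tray with pad (305,200) and cork (327,218). In the side view, bottle is at (368,280), red (317,277), blue (374,151), yellow (329,148), and the large yellow is behind the finger (303,131). In the wrist view the pad is at (175,135) and the cork at (259,168).

```bash
cat >> h.py <<'E'
from scipy.optimize import least_squares
def proj(c,P):
    f=200/np.tan(np.radians(c['fov_y'])/2)
    if 'T_tool_cam' in c:
        T=np.array(c['T_tool_cam']);Q=R.from_quat(c['s']['tcp_rot'])
        p=(Q.inv().apply(P-c['s']['eef_pos'])-T[:3,3])@T[:3,:3]
        r=np.hypot(p[:,0],p[:,1]);t=np.arctan2(r,-p[:,2]);k=f*t/np.maximum(r,1e-9)
        return np.c_[c['cx']+k*p[:,0],c['cy']-k*p[:,1]]
    p=R.from_quat(c['orientation']).inv().apply(P-np.array(c['origin']))
    return np.c_[c['cx']+f*p[:,0]/-p[:,2],c['cy']-f*p[:,1]/-p[:,2]]
A=np.linspace(0,2*np.pi,72,endpoint=False)
def hullc(c,x,y,z0,z1,r):
    P=np.vstack([np.c_[x+r*np.cos(A),y+r*np.sin(A),0*A+z] for z in(z0,z1)])
    h=cv2.convexHull(proj(c,P).astype(np.float32)); m=cv2.moments(h)
    return np.array([m['m10']/m['m00'],m['m01']/m['m00']]),m['m00']
HSV={'red':((172,8),110,60),'blue':((100,125),120,60),'yellow':((18,32),120,60),'green':((55,90),90,40),'white':((0,180),0,0),'cork':((5,20),60,60)}
def blob(c,col,u,v,w=28):
    h=cv2.cvtColor(c['color'],cv2.COLOR_RGB2HSV).astype(int);(a,b),s,vv=HSV[col]
    if col=='white': m=(h[...,1]<45)&(h[...,2]>150)
    else:
        H=h[...,0]; hm=((H>=a)&(H<=b)) if a<b else ((H>=a)|(H<=b)); m=hm&(h[...,1]>s)&(h[...,2]>vv)
    n,l,st,ce=cv2.connectedComponentsWithStats(m.astype(np.uint8),connectivity=4)
    k=l[int(v),int(u)]; return (ce[k],st[k,4]) if k else (None,0)
def locate(c,col,u,v,z0,z1,r):
    ce,ar=blob(c,col,u,v)
    if ce is None: return None
    g=pt(c,u,v,z1)[:2]
    s=least_squares(lambda q:hullc(c,q[0],q[1],z0,z1,r)[0]-ce,g,x_scale=.01,diff_step=1e-4)
    return np.round(s.x*1000,1),ar,round(hullc(c,*s.x,z0,z1,r)[1])
E
python3 - <<'E'
from h import *
import pickle
D=pickle.load(open('d0.pkl','rb'))
L=[('red',.014,.036,.024,(356,171),(317,277)),('blue',.014,.036,.032,(209,241),(374,151)),('yellow',.014,.036,.028,(256,266),(329,148)),('yellow',.014,.036,.028,(270,302),(306,134)),('green',.014,.036,.028,(363,153),(327,321)),
('white',.009,.010,.04,(305,200),(344,220),(175,135)),('cork',.009,.010,.036,(327,218),(310,207),(259,168))]
for l in L:
    for n,p in zip(['scene','side','wrist'],l[4:]): print(l[0],n,locate(D[n],l[0],*p,*l[1:4]))
for n,p in(('scene',(325.5,134)),('side',(370,262))): print('bot',n,pt(D[n],*p,.126))
big=np.hstack([cv2.resize(D['scene']['color'][120:190,290:390],(400,280),interpolation=2),cv2.resize(D['side']['color'][240:310,300:400],(400,280),interpolation=2)])
cv2.imwrite('pics/b.png',big[:,:,::-1])
E
```

```text
red scene (array([539.3, 282.7]), np.int32(121), 142)
red side (array([540.7, 284.3]), np.int32(265), 280)
blue scene (array([ 384.5, -280.6]), np.int32(313), 448)
blue side (array([ 386.6, -277.3]), np.int32(216), 244)
yellow scene (array([ 552.8, -283.3]), np.int32(385), 428)
yellow side (array([ 552.9, -280.6]), np.int32(179), 192)
yellow scene (array([ 657.5, -357.8]), np.int32(849), 561)
yellow side (array([ 639.3, -373.5]), np.int32(66), 174)
green scene (array([500.1, 415.2]), np.int32(106), 149)
green side (array([502.7, 416.2]), np.int32(410), 441)
white scene (array([477.4,  44.2]), np.int32(261), 276)
white side (array([475.4,  49.2]), np.int32(350), 387)
white wrist (array([477.6,  48.3]), np.int32(2560), 2602)
cork scene (array([590.3,  -1.6]), np.int32(355), 276)
cork side (array([589.4,   4.4]), np.int32(304), 290)
cork wrist (array([590.3,   1.1]), np.int32(2640), 2589)
bot scene [0.40320413 0.29189826 0.126     ]
bot side [0.40166881 0.29504005 0.126     ]
```

View pics/b.png

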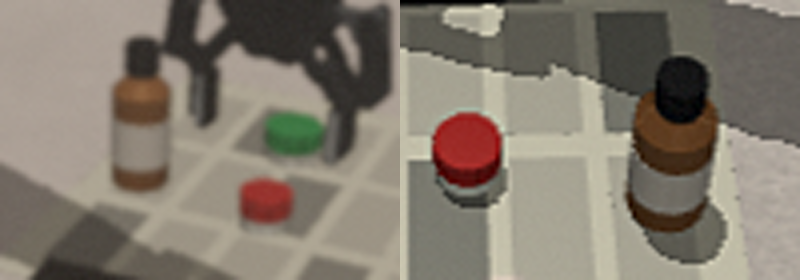

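Bottle is at about (402,293), red (540,283), blue (385,-279), yellow (553,-282), pad (477,48) and cork (590,1). I'll hover over the bottle.

Call:
move_arm --plan '[-20,20,0,0,0,0,85,-30,33,0,0,0,0,85,-30,33,0,0,0,0,85,-30,33,0,0,0,0,85,-30,33,0,0,0,0,85,-30,33,0,0,0,0,85,-30,33,0,0,0,0,85,-30,33,0,0,0,0,85,-30,30,0,0,0,0,85,-12,12,0,0,0,0,85,0,0,0,0,0,0,85,0,0,0,0,0,0,85]' --newtons 40

```text
time: 1.35
eef_pos: [0.4029, 0.293, 0.2312]
tcp_rot: [0.707, 0.707, -0.0, 0.0]
contact_force: [0.4, -0.0, 0.1]
opening: 0.995
finger_force: 0.0
```

Run:
```python
from h import *
import pickle
c=shot('wrist','w1.png'); pickle.dump(c,open('w1.pkl','wb')); print(c['s']['eef_pos'],c['s']['tcp_rot'])
print(proj(c,np.array([[.402,.293,.14],[.402,.293,0],[.54,.2835,.036]])))
D=pickle.load(open('d0.pkl','rb'))
print(pt(D['wrist'],318,328,.036),pt(D['scene'],306,258,.036),pt(D['scene'],273,236,.036))
```

```text
[0.40292484 0.29300989 0.23122671] [ 7.06771678e-01  7.07441687e-01 -4.88927808e-05  2.29012676e-04]
[[326.73058731 203.88409943]
 [326.78035783 166.70845833]
 [443.30473712 182.61074727]]
[ 0.66033923 -0.22231236  0.036     ] [ 0.65134353 -0.20434986  0.036     ] [ 0.52848313 -0.1812675   0.036     ]
```

View pics/w1.png

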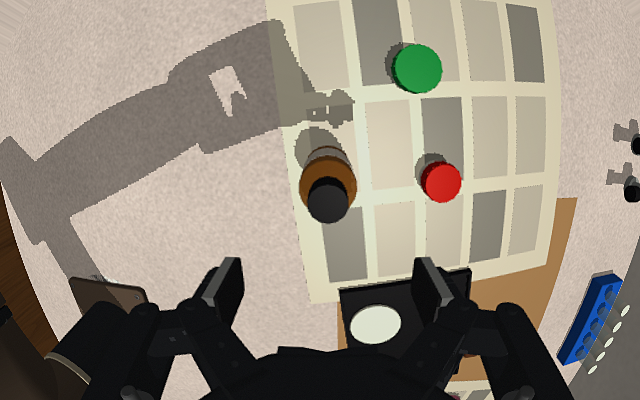

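The wrist view shows the cap at (328,203) and red at (441,182). Both match the estimates, so I descend onto the cap.

Call:
move_arm --plan '[0,0,-15,0,0,0,70,0,0,-30,0,0,0,60,0,0,-30,0,0,0,60,0,0,-25,0,0,0,60,0,0,-14,0,0,0,60,0,0,-8,0,0,0,60,0,0,0,0,0,0,60,0,0,0,0,0,0,45,0,0,0,0,0,0,38,0,0,0,0,0,0,30,0,0,0,0,0,0,20,0,0,0,0,0,0,20]' --newtons 40

```text
time: 2.6
eef_pos: [0.4038, 0.2935, 0.1109]
tcp_rot: [0.707, 0.707, 0.001, 0.0]
contact_force: [-1.5, -0.4, 5.9]
opening: 0.372
finger_force: 39.9
```

Call:
move_arm --plan '[0,0,0,0,0,0,20,0,0,0,0,0,0,20]'

```text
time: 2.8
eef_pos: [0.4038, 0.2935, 0.1108]
tcp_rot: [0.707, 0.707, 0.001, 0.0]
contact_force: [-1.3, -0.1, 6.2]
opening: 0.374
finger_force: 39.9
```

Call:
move_arm --plan '[0,0,3,0,0,0,20,0,0,8,0,0,0,20,0,0,15,0,0,0,20,0,0,15,0,0,0,20,0,0,8,0,0,0,20,0,0,3,0,0,0,20,0,0,0,0,0,0,20,0,0,0,0,0,0,20]'

```text
time: 3.6
eef_pos: [0.4024, 0.2928, 0.1605]
tcp_rot: [0.707, 0.707, -0.001, -0.0]
contact_force: [-0.2, 0.2, -3.2]
opening: 0.373
finger_force: 39.9
```

Run:
```python
from h import *
a=shot('scene','t.png');b=shot('side','t.png');print(a['s']['contact_force'],a['s']['eef_pos'])
big=np.hstack([cv2.resize(a['color'][80:190,270:390],(400,367),interpolation=2),cv2.resize(b['color'][210:310,310:419],(400,367),interpolation=2)])
cv2.imwrite('pics/b2.png',big[:,:,::-1])
```

```text
[-0.22802828  0.20048891 -3.20674298] [0.40243194 0.29277336 0.16045065]
```

View pics/b2.png

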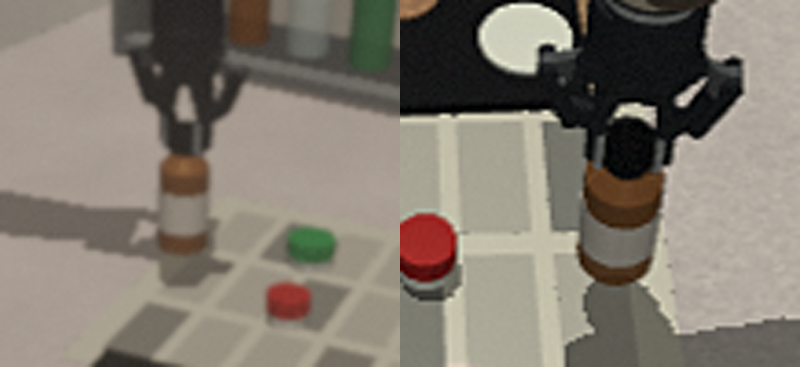

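The bottle hangs upright in the grip, clear of the table. I carry it to the cork.

Call:
move_arm --plan '[5,-8,0,0,0,0,20,12,-18,0,0,0,0,20,18,-28,0,0,0,0,20,20,-31,0,0,0,0,20,20,-31,0,0,0,0,20,20,-31,0,0,0,0,20,20,-31,0,0,0,0,20,20,-31,0,0,0,0,20,20,-31,0,0,0,0,20,18,-28,0,0,0,0,20,10,-16,0,0,0,0,20,5,-8,0,0,0,0,20]'

```text
time: 4.9
eef_pos: [0.5915, -0.0007, 0.1609]
tcp_rot: [0.708, 0.706, -0.0, -0.0]
contact_force: [-0.3, -0.1, -2.8]
opening: 0.376
finger_force: 40.1
```

Call:
move_arm --plan '[0,0,-5,0,0,0,20,0,0,-10,0,0,0,20,0,0,-8,0,0,0,20,0,0,0,0,0,0,20,0,0,0,0,0,0,20]'

```text
time: 5.4
eef_pos: [0.5903, 0.0019, 0.1377]
tcp_rot: [0.707, 0.708, -0.0, -0.001]
contact_force: [0.2, 0.5, -3.1]
opening: 0.373
finger_force: 40.1
```

Run:
```python
from h import *
a=shot('scene','t.png');b=shot('side','t.png');w=shot('wrist','w2.png');print(a['s']['eef_pos'],a['s']['tcp_rot'],a['s']['contact_force'])
big=np.hstack([cv2.resize(a['color'][130:260,250:380],(400,400),interpolation=2),cv2.resize(b['color'][130:260,260:390],(400,400),interpolation=2)])
cv2.imwrite('pics/b3.png',big[:,:,::-1])
for n,c in(('s',a),('d',b)):print(n,proj(c,np.array([[.59,.001,.01],[.59,.001,.033]])))
```

```text
[0.59031797 0.00191371 0.13766293] [ 7.06696103e-01  7.07516894e-01 -3.68885629e-04 -5.71091333e-04] [ 0.2405937   0.5292774  -3.10852758]
s [[327.25293908 217.23633375]
 [327.42721683 211.04609123]]
d [[309.47892461 205.28346413]
 [309.42718293 200.29325924]]
```

View pics/b3.png

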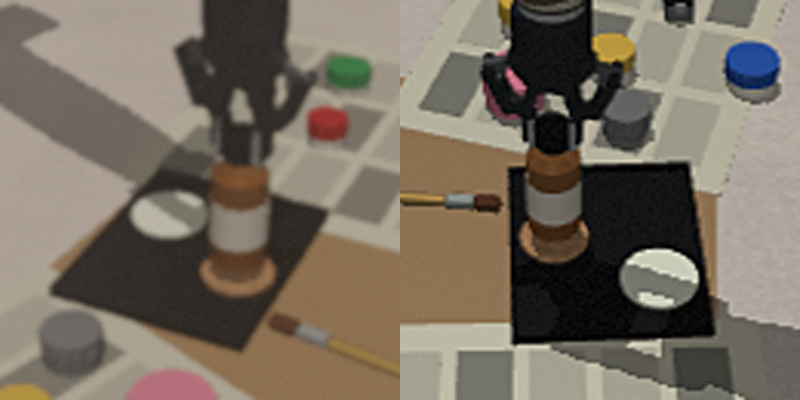

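Scene and side both show the bottle centred over the cork, about 17 mm up. I lower it.

Call:
move_arm --plan '[0,0,-6,0,0,0,20,0,0,-5,0,0,0,20,0,0,-2,0,0,0,20,0,0,-1,0,0,0,20,0,0,-1,0,0,0,20,0,0,0,0,0,0,20]'

```text
time: 6.15
eef_pos: [0.591, 0.001, 0.1233]
tcp_rot: [0.707, 0.707, -0.0, -0.0]
contact_force: [1.0, -0.4, -3.0]
opening: 0.373
finger_force: 40.1
```

Call:
move_arm --plan '[0,0,-1,0,0,0,20,0,0,0,0,0,0,20]'

```text
time: 6.35
eef_pos: [0.591, 0.001, 0.1223]
tcp_rot: [0.707, 0.707, -0.0, -0.0]
contact_force: [0.4, -0.3, -2.0]
opening: 0.372
finger_force: 40.1
```

Contact is beginning: the load has dropped to 2 N.

Call:
move_arm --plan '[0,0,-0.5,0,0,0,20,0,0,0,0,0,0,20]'

```text
time: 6.55
eef_pos: [0.591, 0.001, 0.1218]
tcp_rot: [0.707, 0.707, -0.0, -0.0]
contact_force: [-0.4, 0.1, -2.8]
opening: 0.373
finger_force: 40.1
```

Call:
move_arm --plan '[0,0,-0.5,0,0,0,20,0,0,0,0,0,0,20]'

```text
time: 6.75
eef_pos: [0.5909, 0.001, 0.1213]
tcp_rot: [0.707, 0.707, -0.0, -0.0]
contact_force: [0.4, -0.0, -2.6]
opening: 0.369
finger_force: 40.1
```

Call:
move_arm --plan '[0,0,-0.5,0,0,0,20,0,0,0,0,0,0,20]'

```text
time: 6.95
eef_pos: [0.5911, 0.001, 0.121]
tcp_rot: [0.707, 0.707, 0.0, 0.0]
contact_force: [0.1, -0.7, -1.0]
opening: 0.375
finger_force: 40.2
```

Call:
move_arm --plan '[0,0,-0.5,0,0,0,20,0,0,0,0,0,0,20]'

```text
time: 7.15
eef_pos: [0.5911, 0.001, 0.121]
tcp_rot: [0.707, 0.707, 0.0, 0.0]
contact_force: [-1.6, 0.0, 0.9]
opening: 0.373
finger_force: 40.5
```

The bottle has landed. I open slowly, rise straight, and head for the blue pot.

Call:
move_arm --plan '[0,0,0,0,0,0,33,0,0,0,0,0,0,36,0,0,0,0,0,0,42,0,0,0,0,0,0,55,0,0,0,0,0,0,64,0,0,5,0,0,0,64,0,0,15,0,0,0,64,0,0,30,0,0,0,70,0,0,30,0,0,0,80,0,0,30,0,0,0,85,0,0,10,0,0,0,85]'

```text
time: 8.25
eef_pos: [0.5931, 0.0007, 0.2461]
tcp_rot: [0.707, 0.707, 0.003, 0.004]
contact_force: [0.3, -0.5, 0.3]
opening: 0.998
finger_force: 0.0
```

Call:
move_arm --plan '[-15,-18,0,0,0,0,85,-22,-30,0,0,0,0,85,-22,-30,0,0,0,0,85,-22,-30,0,0,0,0,85,-22,-30,0,0,0,0,85,-22,-30,0,0,0,0,85,-22,-30,0,0,0,0,85,-22,-30,0,0,0,0,85,-22,-30,0,0,0,0,85,-14,-22,0,0,0,0,85,0,0,0,0,0,0,85,0,0,0,0,0,0,85]'

```text
time: 9.45
eef_pos: [0.3857, -0.2789, 0.2401]
tcp_rot: [0.708, 0.707, 0.0, -0.0]
contact_force: [-0.1, -0.3, -0.3]
opening: 0.995
finger_force: 0.0
```

Run:
```python
from h import *
import pickle
a=shot('scene','t.png');w=shot('wrist','w4.png');pickle.dump(w,open('w4.pkl','wb'))
print(w['s']['eef_pos'],w['s']['tcp_rot'])
for g in([.3855,-.279],[.553,-.282]):
  p=proj(w,np.array([[*g,.03]]))[0];print(p)
  print(locate(w,'blue' if g[0]<.5 else 'yellow',*p,.014,.036,.032 if g[0]<.5 else .028))
big=cv2.resize(a['color'][110:260,250:400],(400,400),interpolation=2)
big=np.hstack([w['color'],cv2.copyMakeBorder(big[:,:160],0,0,0,0,0)]);big[:,640:]=cv2.resize(a['color'][130:250,300:348],(160,400),interpolation=2)
cv2.imwrite('pics/b4.png',big[:,:,::-1])
```

```text
[ 0.38611153 -0.27842193  0.24008466] [ 7.07129275e-01  7.07084173e-01  2.70973542e-04 -2.93286927e-04]
[327.09510511 171.2201048 ]
(array([ 387.3, -280.5]), np.int32(2341), 2464)
[461.28259848 175.32861542]
(array([ 553.2, -283.6]), np.int32(1614), 1665)
```

View pics/b4.png

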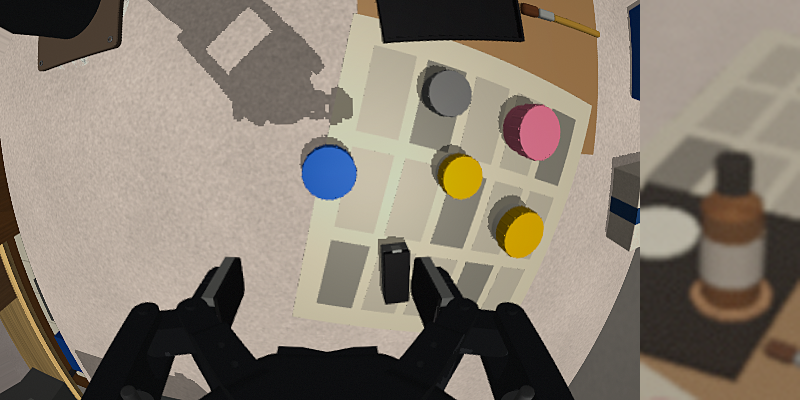

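Blue is at (328,172), giving about (386.5,-280); yellow at (462,177), about (553,-283). The bottle stands on the cork. I descend on blue.

Call:
move_arm --plan '[1,-1,-20,0,0,0,85,0,0,-35,0,0,0,85,0,0,-40,0,0,0,85,0,0,-40,0,0,0,85,0,0,-40,0,0,0,85,0,0,-30,0,0,0,85,0,0,-20,0,0,0,85,0,0,-11,0,0,0,85,0,0,0,0,0,0,85,0,0,0,0,0,0,70,0,0,0,0,0,0,62,0,0,0,0,0,0,50]' --newtons 30

```text
time: 10.75
eef_pos: [0.3881, -0.281, 0.006]
tcp_rot: [0.707, 0.707, 0.0, 0.002]
contact_force: [1.0, 0.3, 2.9]
opening: 0.736
finger_force: 33.3
```

Call:
move_arm --plan '[0,0,0,0,0,0,45,0,0,0,0,0,0,45,0,0,0,0,0,0,45]'

```text
time: 11.05
eef_pos: [0.3881, -0.2809, 0.0059]
tcp_rot: [0.707, 0.707, 0.0, 0.001]
contact_force: [0.7, 1.8, 5.1]
opening: 0.741
finger_force: 33.6
```

Call:
move_arm --plan '[0,0,5,0,0,0,45,0,0,15,0,0,0,45,0,0,25,0,0,0,45,0,0,20,0,0,0,45,0,0,5,0,0,0,45,0,0,0,0,0,0,45]'

```text
time: 11.65
eef_pos: [0.3872, -0.2803, 0.0749]
tcp_rot: [0.707, 0.707, -0.0, 0.001]
contact_force: [0.2, -0.2, -0.7]
opening: 0.739
finger_force: 33.3
```

Call:
move_arm --plan '[3,11,0,0,0,0,45,6,22,0,0,0,0,45,9,33,0,0,0,0,45,9,33,0,0,0,0,45,9,33,0,0,0,0,45,9,33,0,0,0,0,45,9,33,0,0,0,0,45,9,33,0,0,0,0,45,9,33,0,0,0,0,45,9,33,0,0,0,0,45,6,22,0,0,0,0,45,2,10,0,0,0,0,45]'

```text
time: 12.85
eef_pos: [0.4747, 0.0514, 0.0728]
tcp_rot: [0.706, 0.708, -0.001, -0.001]
contact_force: [0.2, -0.7, -1.1]
opening: 0.736
finger_force: 33.3
```

Call:
move_arm --plan '[0,0,-10,0,0,0,45,0,0,-15,0,0,0,45,0,0,-10,0,0,0,45,0,0,0,0,0,0,45,0,0,0,0,0,0,45]'

```text
time: 13.35
eef_pos: [0.4755, 0.0484, 0.0388]
tcp_rot: [0.707, 0.707, -0.0, -0.0]
contact_force: [0.0, 0.1, -0.9]
opening: 0.735
finger_force: 33.3
```

Run:
```python
from h import *
a=shot('scene','t.png');b=shot('side','t.png');print(a['s']['eef_pos'],a['s']['tcp_rot'],a['s']['contact_force'])
big=np.hstack([cv2.resize(a['color'][110:240,240:370],(400,400),interpolation=2),cv2.resize(b['color'][130:260,270:400],(400,400),interpolation=2)])
cv2.imwrite('pics/b5.png',big[:,:,::-1])
```

```text
[0.47554367 0.04841802 0.03877844] [ 7.07485085e-01  7.06727982e-01 -4.43537083e-04 -4.66385441e-04] [ 0.04644291  0.08857308 -0.94706943]
```

View pics/b5.png

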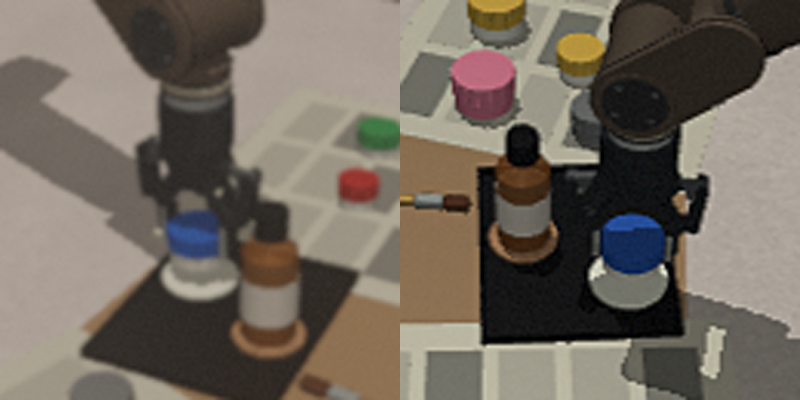

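Blue is upright above the pad. I nudge +2 mm in x and lower.

Call:
move_arm --plan '[2,0,-5,0,0,0,45,0,0,-8,0,0,0,45,0,0,-5,0,0,0,45,0,0,-2,0,0,0,45,0,0,-1,0,0,0,45,0,0,0,0,0,0,45,0,0,0,0,0,0,45]'

```text
time: 14.15
eef_pos: [0.4782, 0.0491, 0.0185]
tcp_rot: [0.707, 0.707, 0.0, 0.0]
contact_force: [-0.5, -0.3, -1.5]
opening: 0.739
finger_force: 33.3
```

Call:
move_arm --plan '[0,0,-1,0,0,0,45,0,0,0,0,0,0,45,0,0,0,0,0,0,45]'

```text
time: 14.45
eef_pos: [0.4781, 0.049, 0.0174]
tcp_rot: [0.707, 0.707, 0.0, 0.0]
contact_force: [0.2, -0.1, -0.7]
opening: 0.741
finger_force: 33.3
```

Call:
move_arm --plan '[0,0,-1,0,0,0,45,0,0,0,0,0,0,45,0,0,0,0,0,0,45]'

```text
time: 14.75
eef_pos: [0.4779, 0.049, 0.0163]
tcp_rot: [0.707, 0.707, -0.0, -0.0]
contact_force: [-0.2, 0.5, -1.1]
opening: 0.745
finger_force: 33.3
```

Call:
move_arm --plan '[-0.5,-0.7,-0.7,0,0,0,45,0,0,0,0,0,0,45,0,0,0,0,0,0,45]'

```text
time: 15.05
eef_pos: [0.4779, 0.0485, 0.016]
tcp_rot: [0.707, 0.707, 0.0, 0.0]
contact_force: [0.2, 2.5, 2.6]
opening: 0.743
finger_force: 33.6
```

Call:
move_arm --plan '[0,0,-0.7,0,0,0,45,0,0,0,0,0,0,45,0,0,0,0,0,0,45]'

```text
time: 15.35
eef_pos: [0.4779, 0.0485, 0.016]
tcp_rot: [0.707, 0.707, 0.0, -0.0]
contact_force: [-3.2, 1.6, 8.4]
opening: 0.739
finger_force: 34.2
```

Call:
move_arm --plan '[0,0,0,0,0,0,65,0,0,0,0,0,0,70,0,0,0,0,0,0,80,0,0,0,0,0,0,85,0,0,0,0,0,0,85,0,0,10,0,0,0,85,0,0,30,0,0,0,85,0,0,40,0,0,0,85,0,0,40,0,0,0,85,0,0,40,0,0,0,85,0,0,20,0,0,0,85,0,0,0,0,0,0,85]'

```text
time: 16.55
eef_pos: [0.48, 0.0481, 0.2]
tcp_rot: [0.707, 0.707, 0.003, 0.004]
contact_force: [0.9, -1.0, 0.9]
opening: 0.995
finger_force: 0.0
```

Run:
```python
from h import *
w=shot('wrist','w6.png');a=shot('scene','t.png');b=shot('side','t.png');print(w['s']['eef_pos'])
for c in(w,a,b):
  p=proj(c,np.array([[.478,.0485,.043]]))[0];print(p,locate(c,'blue',*p,.024,.046,.032))
```

```text
[0.47996869 0.04813307 0.19995597]
[324.27201787 181.94267679] (array([477.3,  48. ]), np.int32(3222), 3299)
[305.14236005 189.93417366] (array([474.9,  51.5]), np.int32(228), 285)
[343.91267728 211.61472298] (array([477. ,  49.8]), np.int32(329), 348)
```

View pics/w6.png

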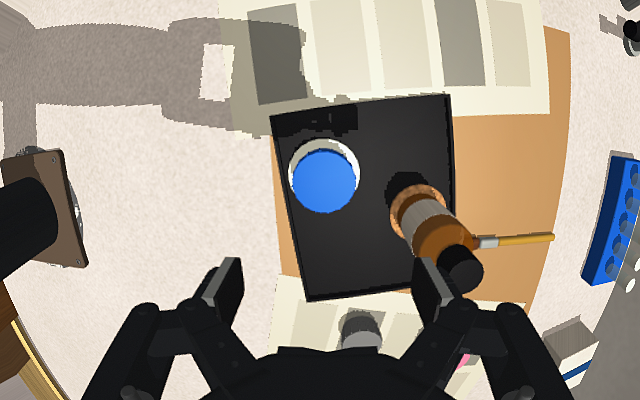

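Blue sits centred on the pad at (325,181), about (477.5,48.3), and the bottle stands. Next is yellow.

Call:
move_arm --plan '[3,-12,0,0,0,0,85,7,-32,0,0,0,0,85,7,-32,0,0,0,0,85,7,-32,0,0,0,0,85,7,-32,0,0,0,0,85,7,-32,0,0,0,0,85,7,-32,0,0,0,0,85,7,-32,0,0,0,0,80,7,-32,0,0,0,0,76,7,-32,0,0,0,0,76,7,-25,0,0,0,0,76,2,-6,0,0,0,0,76]'

```text
time: 17.9
eef_pos: [0.5517, -0.2857, 0.1926]
tcp_rot: [0.708, 0.706, -0.001, -0.001]
contact_force: [-1.1, 0.5, 0.3]
opening: 0.891
finger_force: 0.0
```

Run:
```python
from h import *
w=shot('wrist','w7.png');print(w['s']['eef_pos'])
p=proj(w,np.array([[.553,-.283,.033]]))[0];print(p,locate(w,'yellow',*p,.014,.036,.028))
```

```text
[ 0.55166681 -0.28567336  0.19261868]
[329.46022158 179.36720748] (array([ 553.2, -283.6]), np.int32(2457), 2527)
```

Call:
move_arm --plan '[0,0,-15,0,0,0,76,0,0,-35,0,0,0,76,0,0,-35,0,0,0,76,0,0,-30,0,0,0,76,0,0,-15,0,0,0,76,0,0,-5,0,0,0,76,0,0,0,0,0,0,76,0,0,0,0,0,0,76]'

```text
time: 18.75
eef_pos: [0.5535, -0.2832, 0.0616]
tcp_rot: [0.707, 0.707, 0.0, 0.001]
contact_force: [0.2, 0.3, -0.3]
opening: 0.887
finger_force: 0.0
```

Call:
move_arm --plan '[0,0,-15,0,0,0,76,0,0,-20,0,0,0,76,0,0,-15,0,0,0,76,0,0,-6,0,0,0,76,0,0,0,0,0,0,76,0,0,0,0,0,0,65,0,0,0,0,0,0,56,0,0,0,0,0,0,45,0,0,0,0,0,0,40,0,0,0,0,0,0,40,0,0,0,0,0,0,40]'

```text
time: 19.85
eef_pos: [0.5534, -0.2833, 0.0052]
tcp_rot: [0.707, 0.707, 0.0, 0.001]
contact_force: [-0.0, -0.4, 5.8]
opening: 0.647
finger_force: 32.3
```

Call:
move_arm --plan '[0,0,5,0,0,0,40,0,0,15,0,0,0,40,0,0,30,0,0,0,40,0,0,40,0,0,0,40,0,0,25,0,0,0,40,0,0,10,0,0,0,40,0,0,0,0,0,0,40,0,0,0,0,0,0,40]'

```text
time: 20.65
eef_pos: [0.5515, -0.282, 0.1274]
tcp_rot: [0.707, 0.707, -0.0, -0.001]
contact_force: [-0.3, 0.7, -1.0]
opening: 0.645
finger_force: 32.0
```

Call:
move_arm --plan '[-2,11,0,0,0,0,40,-5,22,0,0,0,0,40,-7,33,0,0,0,0,40,-8,33,0,0,0,0,40,-8,33,0,0,0,0,40,-8,33,0,0,0,0,40,-8,33,0,0,0,0,40,-8,33,0,0,0,0,40,-8,33,0,0,0,0,40,-6,33,0,0,0,0,40,-4,22,0,0,0,0,40,-2,11,0,0,0,0,40]'

```text
time: 21.85
eef_pos: [0.4763, 0.0495, 0.1271]
tcp_rot: [0.706, 0.708, -0.001, -0.002]
contact_force: [-0.9, -0.1, -0.6]
opening: 0.651
finger_force: 32.0
```

Call:
move_arm --plan '[0,0,-10,0,0,0,40,0,0,-20,0,0,0,40,0,0,-15,0,0,0,40,0,0,-8,0,0,0,40,0,0,0,0,0,0,40,0,0,0,0,0,0,40]'

```text
time: 22.45
eef_pos: [0.4787, 0.0468, 0.0759]
tcp_rot: [0.707, 0.707, -0.0, -0.0]
contact_force: [0.5, -0.3, -0.9]
opening: 0.648
finger_force: 32.0
```

Call:
move_arm --plan '[-1,1.5,-6,0,0,0,40,0,0,-7,0,0,0,40,0,0,-3,0,0,0,40,0,0,0,0,0,0,40,0,0,0,0,0,0,40,0,0,0,0,0,0,40]'

```text
time: 23.05
eef_pos: [0.4777, 0.0488, 0.0602]
tcp_rot: [0.707, 0.707, 0.0, 0.0]
contact_force: [0.4, -0.9, -0.9]
opening: 0.645
finger_force: 32.0
```

Run:
```python
from h import *
a=shot('scene','t.png');b=shot('side','t.png');print(a['s']['eef_pos'],a['s']['tcp_rot'])
big=np.hstack([cv2.resize(a['color'][110:240,240:370],(400,400),interpolation=2),cv2.resize(b['color'][150:250,295:395],(400,400),interpolation=2)])
cv2.imwrite('pics/b7.png',big[:,:,::-1])
```

```text
[0.47771393 0.04883487 0.06016066] [7.07080568e-01 7.07132942e-01 1.66597168e-04 2.12065069e-04]
```

View pics/b7.png

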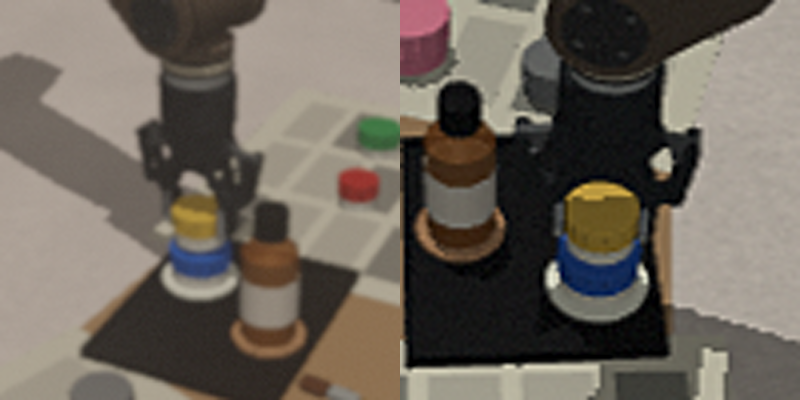

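Yellow is aligned above blue in both views. I lower it the last 9 mm.

Call:
move_arm --plan '[0,0,-4,0,0,0,40,0,0,-2,0,0,0,40,0,0,-1,0,0,0,40,0,0,-1,0,0,0,40,0,0,0,0,0,0,40,0,0,0,0,0,0,40]'

```text
time: 23.75
eef_pos: [0.4775, 0.0488, 0.0519]
tcp_rot: [0.707, 0.707, 0.0, 0.0]
contact_force: [-0.0, -0.1, 0.0]
opening: 0.647
finger_force: 32.0
```

Call:
move_arm --plan '[0,0,-0.7,0,0,0,40,0,0,0,0,0,0,40,0,0,0,0,0,0,40]'

```text
time: 24.05
eef_pos: [0.4776, 0.0488, 0.0513]
tcp_rot: [0.707, 0.707, 0.0, 0.0]
contact_force: [0.4, 0.3, -1.6]
opening: 0.646
finger_force: 32.1
```

Call:
move_arm --plan '[0,0,-0.7,0,0,0,40,0,0,0,0,0,0,40,0,0,0,0,0,0,40]'

```text
time: 24.35
eef_pos: [0.4776, 0.0488, 0.0513]
tcp_rot: [0.707, 0.707, -0.0, -0.0]
contact_force: [-3.0, -0.4, 4.3]
opening: 0.648
finger_force: 32.5
```

Call:
move_arm --plan '[0,0,0,0,0,0,57,0,0,0,0,0,0,62,0,0,0,0,0,0,70,0,0,0,0,0,0,76,0,0,0,0,0,0,76,0,0,10,0,0,0,76,0,0,30,0,0,0,76,0,0,40,0,0,0,76,0,0,40,0,0,0,76,0,0,25,0,0,0,76,0,0,0,0,0,0,76,0,0,0,0,0,0,76]'

```text
time: 25.55
eef_pos: [0.4776, 0.0488, 0.1962]
tcp_rot: [0.707, 0.707, 0.0, 0.001]
contact_force: [0.8, 0.1, -1.4]
opening: 0.886
finger_force: 0.0
```

Run:
```python
from h import *
w=shot('wrist','w8.png');print(w['s']['eef_pos'])
p=proj(w,np.array([[.478,.0485,.08]]))[0];print(p,locate(w,'yellow',*p,.060,.082,.028))
```

```text
[0.4776004  0.04882055 0.19616905]
[328.08917812 194.92735151] (array([476.9,  48.1]), np.int32(3290), 3330)
```

Call:
move_arm --plan '[5,15,0,0,0,0,70,7,30,0,0,0,0,70,8,30,0,0,0,0,70,8,30,0,0,0,0,70,8,30,0,0,0,0,70,8,30,0,0,0,0,70,8,30,0,0,0,0,70,6,25,0,0,0,0,70,4,15,0,0,0,0,70,0,0,0,0,0,0,70,0,0,0,0,0,0,70]'

```text
time: 26.7
eef_pos: [0.5388, 0.2831, 0.1942]
tcp_rot: [0.707, 0.707, -0.001, -0.0]
contact_force: [-0.7, -0.3, 0.1]
opening: 0.817
finger_force: 0.0
```

Run:
```python
from h import *
w=shot('wrist','w9.png');print(w['s']['eef_pos'])
p=proj(w,np.array([[.54,.2835,.033]]))[0];print(p,locate(w,'red',*p,.014,.036,.024))
```

```text
[0.53883307 0.28314342 0.19419725]
[329.24897745 180.8129309 ] (array([540.5, 282.4]), np.int32(1805), 1871)
```

Call:
move_arm --plan '[1,0,-15,0,0,0,70,0,0,-35,0,0,0,70,0,0,-40,0,0,0,70,0,0,-30,0,0,0,70,0,0,-15,0,0,0,70,0,0,0,0,0,0,70,0,0,0,0,0,0,70]'

```text
time: 27.45
eef_pos: [0.5412, 0.2837, 0.0614]
tcp_rot: [0.707, 0.707, 0.001, 0.0]
contact_force: [-0.4, 0.1, 0.6]
opening: 0.822
finger_force: 0.0
```

Call:
move_arm --plan '[-0.6,-0.6,-15,0,0,0,70,0,0,-20,0,0,0,70,0,0,-14,0,0,0,70,0,0,-6,0,0,0,70,0,0,0,0,0,0,70,0,0,0,0,0,0,58,0,0,0,0,0,0,48,0,0,0,0,0,0,38,0,0,0,0,0,0,32,0,0,0,0,0,0,32,0,0,0,0,0,0,32]'

```text
time: 28.55
eef_pos: [0.541, 0.2836, 0.0068]
tcp_rot: [0.707, 0.707, 0.001, 0.001]
contact_force: [0.5, -0.2, 5.5]
opening: 0.55
finger_force: 31.4
```

Call:
move_arm --plan '[0,0,5,0,0,0,32,0,0,15,0,0,0,32,0,0,35,0,0,0,32,0,0,40,0,0,0,32,0,0,35,0,0,0,32,0,0,20,0,0,0,32,0,0,5,0,0,0,32,0,0,0,0,0,0,32,0,0,0,0,0,0,32]'

```text
time: 29.45
eef_pos: [0.5387, 0.2828, 0.1587]
tcp_rot: [0.707, 0.707, -0.001, -0.001]
contact_force: [-0.0, -0.5, -0.9]
opening: 0.548
finger_force: 31.1
```

Call:
move_arm --plan '[-3,-8,0,0,0,0,32,-5,-18,0,0,0,0,32,-7,-28,0,0,0,0,32,-8,-30,0,0,0,0,32,-8,-30,0,0,0,0,32,-8,-30,0,0,0,0,32,-8,-30,0,0,0,0,32,-7,-28,0,0,0,0,32,-5,-20,0,0,0,0,32,-3,-12,0,0,0,0,32,0,0,0,0,0,0,32,0,0,0,0,0,0,32]'

```text
time: 30.65
eef_pos: [0.4777, 0.0494, 0.1601]
tcp_rot: [0.707, 0.707, -0.0, -0.0]
contact_force: [0.3, 0.3, -0.4]
opening: 0.549
finger_force: 31.1
```

Call:
move_arm --plan '[0,0,-10,0,0,0,32,0,0,-20,0,0,0,32,0,0,-15,0,0,0,32,0,0,-6,0,0,0,32,0,0,0,0,0,0,32,0,0,0,0,0,0,32]'

```text
time: 31.25
eef_pos: [0.4783, 0.0496, 0.1098]
tcp_rot: [0.707, 0.707, 0.0, 0.0]
contact_force: [0.3, -1.0, 0.6]
opening: 0.548
finger_force: 31.1
```

Call:
move_arm --plan '[-0.7,-0.4,-6,0,0,0,32,0,0,-7,0,0,0,32,0,0,-3,0,0,0,32,0,0,0,0,0,0,32,0,0,0,0,0,0,32,0,0,0,0,0,0,32]'

```text
time: 31.85
eef_pos: [0.4774, 0.0488, 0.0937]
tcp_rot: [0.707, 0.707, 0.0, 0.0]
contact_force: [-0.6, -0.4, -0.3]
opening: 0.55
finger_force: 31.1
```

Call:
move_arm --plan '[0,0,-2,0,0,0,32,0,0,-1,0,0,0,32,0,0,-1,0,0,0,32,0,0,0,0,0,0,32,0,0,0,0,0,0,32]'

```text
time: 32.35
eef_pos: [0.4772, 0.0488, 0.0895]
tcp_rot: [0.707, 0.707, -0.0, -0.0]
contact_force: [0.5, 0.2, -1.0]
opening: 0.554
finger_force: 31.1
```

Call:
move_arm --plan '[0,0,-0.7,0,0,0,32,0,0,0,0,0,0,32,0,0,0,0,0,0,32]'

```text
time: 32.65
eef_pos: [0.4772, 0.0488, 0.0888]
tcp_rot: [0.707, 0.707, 0.0, 0.0]
contact_force: [0.5, -0.3, -0.7]
opening: 0.557
finger_force: 31.1
```

Call:
move_arm --plan '[0,0,-0.6,0,0,0,32,0,0,0,0,0,0,32,0,0,0,0,0,0,32]'

```text
time: 32.95
eef_pos: [0.4774, 0.0488, 0.0888]
tcp_rot: [0.707, 0.707, 0.0, 0.0]
contact_force: [-2.3, 0.4, 5.7]
opening: 0.557
finger_force: 31.3
```

Call:
move_arm --plan '[0,0,-0.6,0,0,0,32,0,0,0,0,0,0,32,0,0,0,0,0,0,32]'

```text
time: 33.25
eef_pos: [0.4774, 0.0488, 0.0888]
tcp_rot: [0.707, 0.707, -0.0, -0.0]
contact_force: [-4.1, -0.6, 8.5]
opening: 0.551
finger_force: 31.8
```

Red has landed on yellow. I release and rise.

Call:
move_arm --plan '[0,0,0,0,0,0,49,0,0,0,0,0,0,54,0,0,0,0,0,0,62,0,0,0,0,0,0,70,0,0,0,0,0,0,70,0,0,10,0,0,0,70,0,0,30,0,0,0,70,0,0,40,0,0,0,70,0,0,40,0,0,0,70,0,0,20,0,0,0,70,0,0,0,0,0,0,70,0,0,0,0,0,0,70]'

```text
time: 34.45
eef_pos: [0.477, 0.0488, 0.2277]
tcp_rot: [0.707, 0.707, 0.0, 0.0]
contact_force: [0.9, 0.4, -0.5]
opening: 0.817
finger_force: 0.0
```

Run:
```python
from h import *
w=shot('wrist','w9.png');a=shot('scene','t.png');b=shot('side','t.png');print(w['s']['eef_pos'])
p=proj(w,np.array([[.477,.0485,.116]]))[0];print(p,locate(w,'red',*p,.096,.118,.024))
big=np.hstack([cv2.resize(a['color'][110:240,240:370],(400,400),interpolation=2),cv2.resize(b['color'][150:250,295:395],(400,400),interpolation=2)])
cv2.imwrite('pics/b9.png',big[:,:,::-1])
```

```text
[0.47703419 0.04884474 0.22770946]
[327.73740257 196.51323107] (array([476.7,  47.1]), np.int32(2545), 2579)
```

View pics/b9.png

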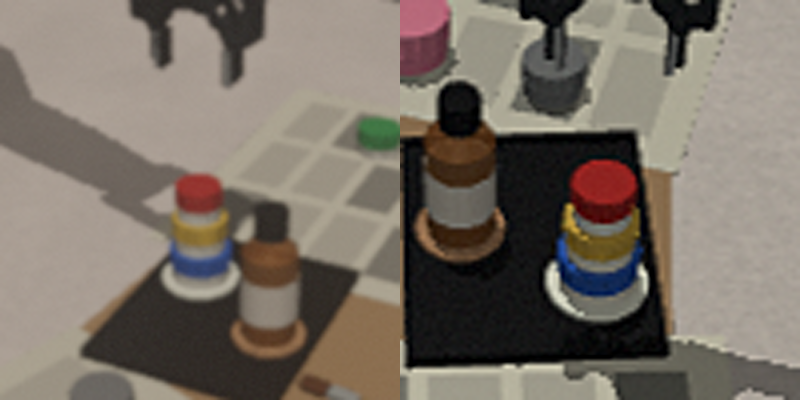

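The stack stands upright and centred within about 1 mm, the bottle stands on the cork, and the gripper is clear.

```bash
python3 -c "
from plant import order
print(order.sign_off())"
```

```text
the job is handed in; nothing more can be done
None
```

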